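# Close the fuse bay of the microscope lamp supply

## Task

Put the fuse cover back on the microscope's lamp supply: pick it up by its grip, hook its front lip into the slot under the metal bridge while the cover is tilted, feel it home with a very light touch (the lip is brittle), then pivot the other end down until the spring catch snaps over it and it lies flat, and let go. Press no harder than the catch needs, and leave the other things on the bench where they are.

Things in the scene. Friction and masses are not known exactly. Their poses are not given: they have to be found in the camera images.
- unit: Lamp supply: low grey box 240 (x) x 170 (y) x 60 mm, fixed; origin under its centre, z up. Its top has an open bay framed in aluminium. The frame (bridge, slot, seats, catch in one) is clamped through long holes: it stays put but may stand up to 12 mm to -x or +x of the nominal place which the three points mark on the housing; this is not measured, so find it by feel.
- slot (a point): Nominal slot mouth, at (-55.5, 0, 62) mm of the unit, axes alike: edge of the metal bridge across the bay's -x end. Nominal: bridge underside z = 62.5, top 67.5, screw heads to 70. The slot runs to -x under it, 45 mm wide (y), open down to z = 42, rigid stop at x = -61.5. True edge and stop lie up to 12 mm to either side along x.
- seat (a point): Nominal place of the closed cover's origin, (0, 0, 56) mm of the unit, axes alike; true place up to 13.5 mm off along x. Seats: rails at z = 56, x -38 to 51.5, |y| 24 to 35.5. Curbs at |y| = 35.5 rise to z = 62, rear wall at x = 51.5 to z = 72. The bay between the rails is 14 mm deeper. The cover goes in lip first, tilted.
- nose (a point): Nominal tip of the closed steel catch's nose, (45, 0, 64.5) mm of the unit, axes alike; 30 mm wide (y), it overhangs the cover's rear (+x) edge. Its face leans back 30 deg from upright, up to x = 52, z = 76. Released with its lip in the slot, the cover rests tilted about 0.14 rad on this nose until pressed down.
- cover: Loose cover, 0.06 to 0.13 kg, lying flat on the bench: grey plate 100 (x) x 66 (y) x 6 mm; at its front (-x) end a lip sticks out 10 mm, 40 mm wide (y) and 4 mm thick, level with the plate's underside; thin, it bears little more than 10 N. On its top stands a black grip fin 12 thick (x), 36 wide (y), from z = 6 to z = 34 mm, centred. Origin at the centre of the plate's underside, z up.
- cover_lip (a point): Middle of the lip's front edge, at (-60, 0, 2) mm of the cover. Axes as the cover's.
- catch (a joint): Spring catch on the frame: 0 = sprung forward (closed), grows to 0.010 m pushed back to +x of the unit; 4 N at 0, 8 N fully back, returns by itself. The cover's rear edge pushes it back 3 to 7 mm on the way down, taking some 5 to 15 N of push near that edge; when the cover is fully down it snaps back to 0.
- blank: Bystander: loose square grey plate 76 x 76 x 6 mm with a round black knob 22 mm wide and 22 mm high, no lip; origin under its centre. Leave alone.
- mount_a: Bystander: grey specimen disc, 30 mm wide, 20 mm high; origin under its centre.
- mount_b: Bystander: steel specimen disc, 25 mm wide, 18 mm high; origin under its centre.
- objective: Bystander: steel microscope objective standing upright, 32 mm wide, 46 mm high; origin under its centre.
- oil: Bystander: small amber bottle, 36 mm wide, 70 mm high; origin under its centre.
- driver: Bystander: screwdriver 170 mm long with a black handle, lying beyond the unit.
There are look-alikes about, which are no part of the job. Leave any yellow look-alike of the cover alone.

How it is judged (in metres and radians):
On the way:
1. the cover's lip is down in the bay at the slot, below the bridge, while the cover still stands tilted with its other end up (z of cover_lip in the frame of unit between 0.04 and 0.0605 m and x of cover_lip in the frame of unit between -0.077 and -0.041 m and y of cover_lip in the frame of unit between -0.006 and 0.006 m and angle between cover's own z axis and vertical above 0.1 rad), for 0.1 s.
At the end, for the whole second after the job is handed in: The cover lies flat (tilt under 0.03 rad), lip in the slot, underside 53.5 to 58.5 mm up the unit, origin within 15.5 mm along and 5 mm across of the nominal closed place, catch back under 1.2 mm, cover at rest (z of cover in the frame of unit between 0.0535 and 0.0585 m and angle between cover's own z axis and vertical below 0.03 rad and x of cover in the frame of unit between -0.0155 and 0.0155 m and y of cover in the frame of unit between -0.005 and 0.005 m and value of joint catch below 0.0012 m and linear speed of cover below 0.01 m/s); the robot touches nothing.
It fails at once if while it still stands tilted over 0.2 rad, the cover is pushed against the supply with more than 12 N (contact force between cover and unit above 12 N and angle between cover's own z axis and vertical above 0.2 rad).
It fails at once if the cover is pressed against the supply with more than 30 N (contact force between cover and unit above 30 N).
It fails at once if a gripper finger presses on the supply with more than 30 N (contact force between the fingers and unit above 30 N).
It fails at once if a bystander is moved more than 25 mm (distance of any of blank, mount_a, mount_b, objective, oil, driver from where it was at the start of the episode above 0.025 m).
It also fails if it takes over 54 s, if anything falls off the work surface, if the arm or the gripper's body presses on something with over 40 N, if the wrist force passes 120 N, or if a joint passes its speed limit or range.

## Robot

A 6-joint arm with a two-finger parallel gripper is mounted at the origin on the work surface. World frame = base frame: x ahead of the robot, y to its left, z up, the work surface at z = 0. Lengths are in m, angles in degrees, forces in N, time in s.
With the tool pointing down it reaches from about 0.25 to 0.725 m from the base axis. Payload 9.7 kg.
Tool frame: the origin (TCP) lies at the very end of the fingers, on their centre line; the grasp point (between the pads) lies 19 mm behind it; z points along the fingers, y is the line along which they close (so a half turn about z gives the same grasp; the last joint's range is limited). The gripper opens to 85 mm and grips with 20 to 120 N. Pads are 22 mm wide; open, the fingers measure 114 mm over their backs; the gripper's body (76 mm by 85 mm) begins 54 mm behind the grasp point. The pads swing forward as they close: fully open they stand 13 mm farther back than shut.
Start: joints at [-68.984, 4.979, 10.078, 95.1, 0, 90], TCP at [0.197, -0.513, 0.231] pointing down, gripper open.
Joint ranges: [-179.16, 179.16], [-48.56, 103.87], [-65.8, 70.77], [-126.05, 130.52], [-82.76, 87.17], [-180, 180]. Speed limits (degrees/s): [127.2, 127.2, 147.25, 180, 180, 180].

## Interface

Orientations are given as [roll, pitch, yaw] about the fixed x, y, z axes, in that order (R = Rz(yaw) Ry(pitch) Rx(roll)).
In Python, from workcell import telemetry, optics, workorder gives the robot as it stands.
- The arm moves only by the shell command python3 -m handwheel 'ROWS' [FORCE]. ROWS is JSON, a list of rows, each an object of numbers: "tx", "ty", "tz": the shift along the tool's x, y, z in m; "ax", "ay", "az": the turn, a rotation vector about the tool's x, y, z in degrees; "jaw": the gripper command: -1 is shut, 1 is fully open, values between are in proportion. A call has exactly 10 rows; each row shifts and turns the commanded pose from where the row before left it, along the tool's axes as they then stand; what a row does not reach is not made up. A row lasts 1/8 s, in which the tool goes at most 62.5 mm and 10.7 degrees, less where a joint would pass 70% of its speed; a pose out of reach is approached as far as the arm can. A call is refused whole if a number of a shift passes 0.0625 or a number of a turn 10.7, either way. A call with a gripper value outside its range is refused whole. The fingers move at their own pace and stop on an object; FORCE is the grip in N (left out, the last holds). Time passes only in rows, so rows that do not move let the fingers close, or fill a call up. It gives the time, the measured TCP pose, the force, the opening and the grip force at its end, in the units of the state.
- telemetry.get_obs(): the state, without advancing time (a new reading comes with each control period).
- optics.camera(name): name is "scene" or "top" or "wrist"; returns a dict with "color" (480x640x3 uint8, red, green, blue), "K" (3x3 intrinsics, pixels), "k1" (the pictures are not rectified: a ray, as slopes to the right and down, at radius r is drawn at 1 + k1 r^2 times it, then the intrinsics apply), "extrinsics" (4x4, takes a point from camera to world coordinates); the wrist camera has in their place "mount" (4x4, takes a point from camera to tool coordinates, whose origin is the TCP and whose axes are the flange's). Camera axes: x right, y down, z forward; pixel columns grow to the right and rows downward; lengths in m; the calibration is good to about 2 mm. A picture is of the moment at which its call begins: read the wrist's pose just before it. There is no depth.
- workorder.job_done(): hands the job in; it is judged then, once.
The state is a dict: "time": time; "q": joint angles; "qd": joint speeds; "joint_efforts": joint torques, N m; "ee_pos": TCP position; "tcp_rot": TCP orientation; "wrist_force": force on the tool from outside, world axes, zero at the start; "torque": the same for the moment, N m; "opening": finger opening in m; "grasp_force": force on a finger pad.
Only numpy, scipy, OpenCV 4.12 (cv2) and the standard library are available. Lean on these libraries where they do the work, as an engineer would, in place of code of your own. Each camera call takes 0.05 s, during which the arm holds its last target. There are 200 camera calls.

## Working session

There is one attempt and no reset: what is moved stays moved. The work goes in short steps, Python scripts to look and compute and a shell command to move; the robot and the scene stay as the last step left them, time stands still between calls to the robot, and variables do not carry over. Pictures are saved under pics/ and viewed, at most 10 in all, crops included, and the job is handed in when it is done.

```bash
ls; mkdir -p pics; python3 - <<'E'
from workcell import telemetry, optics
import cv2
o=telemetry.get_obs();print(o)
for n in("scene","top"):
    c=optics.camera(n);cv2.imwrite(f"pics/{n}0.png",c["color"][:,:,::-1]);print(n,c["K"].tolist(),c["k1"],c["extrinsics"].round(4).tolist())
E
```

```text
pics
{'time': 0.0, 'q': array([-6.89835407e+01,  5.00951638e+00,  1.00339526e+01,  9.50993342e+01,
        4.14081166e-04,  9.00001254e+01]), 'qd': array([-0.07204358,  0.05737747, -0.02160902,  0.18793697, -0.08385592,
        0.04455858]), 'joint_efforts': array([ 9.55036558e-04, -5.20384741e+01,  4.64808083e+01,  1.62505038e-02,
        1.43332250e-05, -1.57939445e-05]), 'ee_pos': array([ 0.19716832, -0.5131946 ,  0.23059377]), 'tcp_rot': array([-1.79925102e+02, -4.13916841e-04,  2.10163334e+01]), 'wrist_force': array([-0.3463718 , -0.94851766, -0.58132531]), 'torque': array([-0.03073024, -0.0286802 ,  0.00351304]), 'grasp_force': 0.0, 'opening': 0.08491799916365345}
scene [[475.3622524262656, 0.0, 317.92909703892695], [0.0, 475.3622524262656, 239.07591254788454], [0.0, 0.0, 1.0]] -0.09418732504187381 [[0.8748, 0.2709, -0.4018, 0.8696], [0.4843, -0.462, 0.743, -0.6457], [0.0156, -0.8445, -0.5353, 0.5194], [0.0, 0.0, 0.0, 1.0]]
top [[466.7527018767384, 0.0, 312.2800299992931], [0.0, 466.7527018767384, 242.83045587319342], [0.0, 0.0, 1.0]] -0.10194989176731664 [[0.0011, -0.9947, 0.1026, 0.4874], [-0.9999, -0.0027, -0.0152, -0.0663], [0.0154, -0.1026, -0.9946, 0.8035], [0.0, 0.0, 0.0, 1.0]]
```

View pics/top0.png

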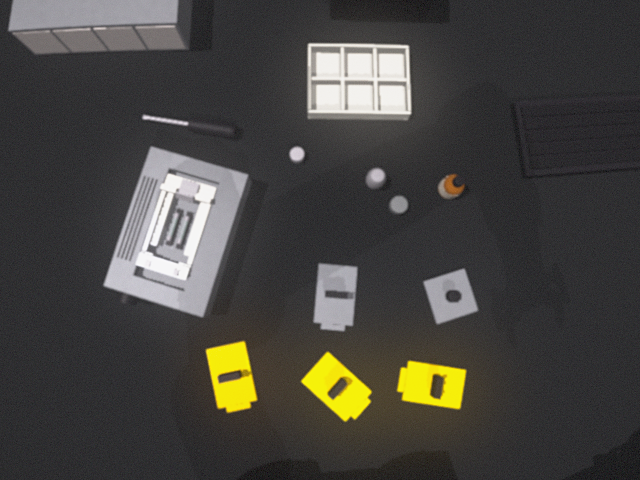

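View pics/scene0.png

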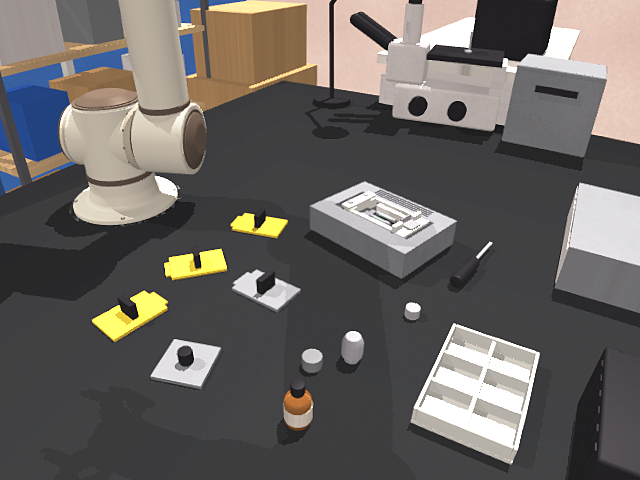

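The top view shows these candidates for the cover:
- Grey plate with fin and lip at (336,296).
- Grey square blank with round knob at (451,297).
- Yellow look-alikes at (232,377), (337,386) and (433,385).

I choose (336,296), because it is grey with a lip and a fin. The unit is at (177,232). Next is a close crop of both.

```bash
python3 - <<'E'
import cv2,numpy as np
im=cv2.imread("pics/top0.png")
a=cv2.resize(im[140:325,95:255],None,fx=3.2,fy=3.2,interpolation=cv2.INTER_CUBIC)
b=cv2.resize(im[255:340,305:365],None,fx=4.5,fy=4.5,interpolation=cv2.INTER_CUBIC)
c=np.zeros((592,800,3),np.uint8);c[:a.shape[0],:a.shape[1]]=a;c[:b.shape[0],520:520+b.shape[1]]=b
print(a.shape,b.shape);cv2.imwrite("pics/crop1.png",c)
E
```

```text
(592, 512, 3) (382, 270, 3)
```

View pics/crop1.png

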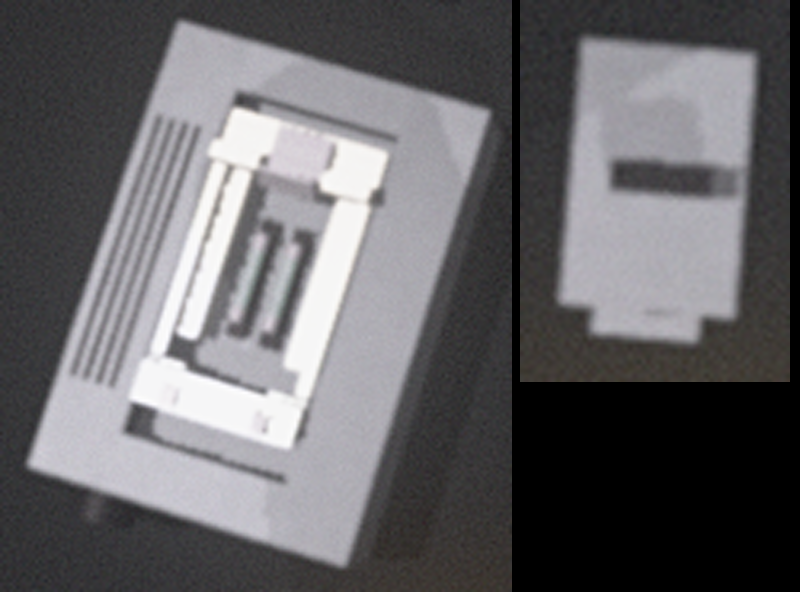

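The crop confirms the choice. The cover has its lip at the lower end and a black fin. On the unit, the bridge with two screws is at the lower end (unit -x) and the pinkish catch is at the upper end (+x).

```bash
cat > h.py <<'E'
import numpy as np,cv2
from scipy.spatial.transform import Rotation as R
def rays(pts,K,k1,T):
    d=np.array([k1,0,0,0,0.]);n=cv2.undistortPoints(np.array(pts,float).reshape(-1,1,2),np.array(K),d)[:,0]
    # camera model: drawn = (1+k1 r^2)*ray, same as OpenCV
    return T[:3,3],np.c_[n,np.ones(len(n))]@T[:3,:3].T
def onplane(pts,c,z,T=None):
    o,v=rays(pts,c["K"],c["k1"],c["extrinsics"] if T is None else T)
    return o+v*((np.asarray(z)-o[2])/v[:,2])[:,None]
def tool(o): 
    T=np.eye(4);T[:3,:3]=R.from_euler('xyz',o["tcp_rot"],degrees=True).as_matrix();T[:3,3]=o["ee_pos"];return T
def fitrect(P,lx,ly):
    # corners order (+x,+y),(+x,-y),(-x,-y),(-x,+y)
    M=np.array([[lx,ly],[lx,-ly],[-lx,-ly],[-lx,ly]])/2
    c=P[:,:2].mean(0);Q=P[:,:2]-c;a=np.arctan2((M[:,0]*Q[:,1]-M[:,1]*Q[:,0]).sum(),(M*Q).sum())
    r=np.array([[np.cos(a),-np.sin(a)],[np.sin(a),np.cos(a)]])
    return c,np.degrees(a),np.abs(Q-M@r.T).max()
E
python3 - <<'E'
from h import *
from workcell import optics
c=optics.camera("top")
u=np.array([(180,20),(490,108),(347,566),(28,468)])/3.2+[95,140]
cv=(np.array([(582,38),(757,50),(737,319),(558,304)])-[520,0])/4.5+[305,255]
uc,ua,e=fitrect(onplane(u,c,.06),.24,.17);print("unit",uc,ua,e)
print("cover",fitrect(onplane(cv,c,.006),.1,.066))
def inu(p):
    a=np.radians(ua);return ((p[:,:2]-uc)@np.array([[np.cos(a),-np.sin(a)],[np.sin(a),np.cos(a)]])*1000).round(1)
br=np.array([(147,358),(300,400),(132,403),(293,448)])/3.2+[95,140]
print("bridge in/out edges z67.5",inu(onplane(br,c,.0675)).tolist())
fr=np.array([(330,148),(275,132)])/3.2+[95,140];print(inu(onplane(fr,c,.076)).tolist())
oth={'oil':(451,186),'mount':(398,205),'obj':(376,178),'blank':(451,297),'mb':(297,154),'y1':(232,377)}
print(dict(zip(oth,onplane(list(oth.values()),c,.02).round(3).tolist())))
E
```

```text
unit [0.58500518 0.1422788 ] -16.334596858959266 0.0008398082377128885
cover (array([ 0.48158003, -0.11865556]), np.float64(-4.726142447667913), np.float64(0.0011032380755861201))
bridge in/out edges z67.5 [[-50.5, 41.1], [-48.3, -39.4], [-74.0, 41.3], [-71.9, -43.3]]
[[75.5, -17.1], [75.5, 12.1]]
{'oil': [0.668, -0.319, 0.02], 'mount': [0.634, -0.225, 0.02], 'obj': [0.681, -0.188, 0.02], 'blank': [0.477, -0.313, 0.02], 'mb': [0.722, -0.052, 0.02], 'y1': [0.345, 0.054, 0.02]}
```

```bash
python3 -m handwheel '[{"tx":0.0509,"ty":-0.0333,"tz":0.008},{"tx":0.0509,"ty":-0.0333,"tz":0.008},{"tx":0.0509,"ty":-0.0333,"tz":0.008},{"tx":0.0509,"ty":-0.0333,"tz":0.008},{"tx":0.0509,"ty":-0.0333,"tz":0.008},{"tx":0.0509,"ty":-0.0333,"tz":0.008},{"tx":0.0509,"ty":-0.0333,"tz":0.008},{"tx":0.0509,"ty":-0.0333,"tz":0.008},{"az":-10.7},{"az":-10.7}]' 30
python3 -m handwheel '[{"az":-10.7},{"az":-10.7},{"az":-10.7},{"az":-10.8e0},{},{},{},{},{},{}]' ; python3 -m handwheel '[{"az":-10.7,"jaw":0},{"az":-10.7,"jaw":0},{"az":-10.7,"jaw":0},{"az":-10.7,"jaw":0},{"jaw":0},{"jaw":0},{"jaw":0},{"jaw":0},{"jaw":0},{"jaw":0}]'
python3 - <<'E'
from h import *
from workcell import telemetry,optics
o=telemetry.get_obs();c=optics.camera("wrist");print(o["time"],o["ee_pos"],o["tcp_rot"],o["opening"],c["K"].tolist(),c["k1"],c["mount"].round(4).tolist());cv2.imwrite("pics/w1.png",c["color"][:,:,::-1])
np.savez("w1.npz",T=tool(o)@c["mount"],K=c["K"],k1=c["k1"])
E
```

```text
0.15 [ 0.19719125 -0.51324231  0.23073944] [-1.79940389e+02 -3.65131896e-04  2.10154531e+01] 0.08512765482966413 [[377.96302729590883, 0.0, 320.5464297237184], [0.0, 377.96302729590883, 242.84918665841857], [0.0, 0.0, 1.0]] 0.028277373372609535 [[0.0004, -0.9606, -0.278, 0.0708], [1.0, 0.0003, 0.0002, -0.0009], [-0.0002, -0.278, 0.9606, -0.1436], [0.0, 0.0, 0.0, 1.0]]$[0]: bad value
$[0]: bad value
$[0]: bad value
```

View pics/w1.png

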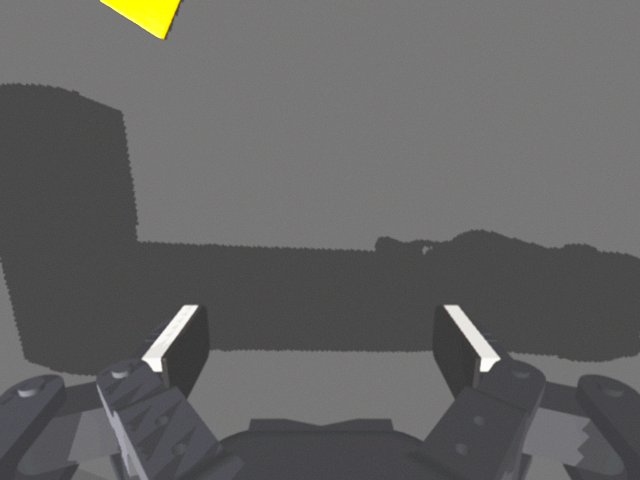

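The picture shows only the open pads at (195,305) and (450,305) over bare bench, so the arm did not move. The rows evidently need every key.

```bash
python3 -m handwheel '[{"tx":0.0509,"ty":-0.0333,"tz":0.008,"ax":0,"ay":0,"az":0,"jaw":0},{"tx":0.0509,"ty":-0.0333,"tz":0.008,"ax":0,"ay":0,"az":0,"jaw":0},{"tx":0.0509,"ty":-0.0333,"tz":0.008,"ax":0,"ay":0,"az":0,"jaw":0},{"tx":0.0509,"ty":-0.0333,"tz":0.008,"ax":0,"ay":0,"az":0,"jaw":0},{"tx":0.0509,"ty":-0.0333,"tz":0.008,"ax":0,"ay":0,"az":0,"jaw":0},{"tx":0.0509,"ty":-0.0333,"tz":0.008,"ax":0,"ay":0,"az":0,"jaw":0},{"tx":0.0509,"ty":-0.0333,"tz":0.008,"ax":0,"ay":0,"az":0,"jaw":0},{"tx":0.0509,"ty":-0.0333,"tz":0.008,"ax":0,"ay":0,"az":0,"jaw":0},{"tx":0,"ty":0,"tz":0,"ax":0,"ay":0,"az":-10.7,"jaw":0},{"tx":0,"ty":0,"tz":0,"ax":0,"ay":0,"az":-10.7,"jaw":0}]' 30
```

```text
time: 1.45
ee_pos: [0.482, -0.1176, 0.1668]
tcp_rot: [-180.0, 0.0, 42.9]
wrist_force: [-0.5, -0.6, -0.3]
opening: 0.0424
grasp_force: 0.0
```

```bash
python3 -m handwheel '[{"tx":0,"ty":0,"tz":0.01,"ax":0,"ay":0,"az":-10.7,"jaw":0},{"tx":0,"ty":0,"tz":0.01,"ax":0,"ay":0,"az":-10.7,"jaw":0},{"tx":0,"ty":0,"tz":0.01,"ax":0,"ay":0,"az":-10.7,"jaw":0},{"tx":0,"ty":0,"tz":0.01,"ax":0,"ay":0,"az":-10.3,"jaw":0},{"tx":0,"ty":0,"tz":0,"ax":0,"ay":0,"az":0,"jaw":0},{"tx":0,"ty":0,"tz":0,"ax":0,"ay":0,"az":0,"jaw":0},{"tx":0,"ty":0,"tz":0,"ax":0,"ay":0,"az":0,"jaw":0},{"tx":0,"ty":0,"tz":0,"ax":0,"ay":0,"az":0,"jaw":0},{"tx":0,"ty":0,"tz":0,"ax":0,"ay":0,"az":0,"jaw":0},{"tx":0,"ty":0,"tz":0,"ax":0,"ay":0,"az":0,"jaw":0}]'
cat > snap.py <<'E'
import sys
from h import *
from workcell import telemetry,optics
o=telemetry.get_obs();c=optics.camera("wrist");n=sys.argv[1];print(o["time"],o["ee_pos"],o["tcp_rot"],o["opening"],o["wrist_force"]);cv2.imwrite(f"pics/{n}.png",c["color"][:,:,::-1])
np.savez(n+".npz",T=tool(o)@c["mount"],K=c["K"],k1=c["k1"])
E
python3 snap.py w2
```

```text
time: 2.7
ee_pos: [0.4818, -0.1187, 0.1273]
tcp_rot: [180.0, -0.0, 84.8]
wrist_force: [0.0, 0.7, -0.4]
opening: 0.0429
grasp_force: 0.0
2.7 [ 0.48183277 -0.11870334  0.12734189] [ 1.79994837e+02 -4.02621807e-04  8.47994604e+01] 0.042899048242808394 [ 0.04669552  0.68001612 -0.41151643]
```

View pics/w2.png

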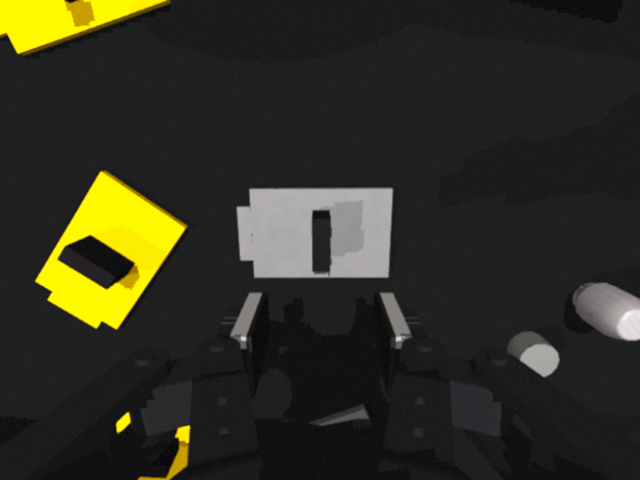

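The wrist view shows the grey cover with plate corners (392,188), (389,277), (254,278) and (250,189). The lip is on the left at x≈237 and the fin top is at (321,212)–(321,245).

```bash
python3 - <<'E'
from h import *
d=np.load("w2.npz");c=dict(K=d["K"],k1=float(d["k1"]))
P=onplane([(392,188),(389,277),(254,278),(250,189)],c,.006,d["T"]);print(fitrect(P,.1,.066))
F=onplane([(313,211),(329,211)],c,.034,d["T"]);print(F)
E
```

```text
(array([ 0.48232858, -0.11768988]), np.float64(-4.784182472108718), np.float64(0.0006153162882018698))
[[ 0.47910053 -0.09434936  0.034     ]
 [ 0.48925231 -0.09527085  0.034     ]]
```

```bash
python3 -m handwheel '[{"tx":0.0005,"ty":0.0005,"tz":0.03,"ax":0,"ay":0,"az":-0.4,"jaw":0},{"tx":0,"ty":0,"tz":0.03,"ax":0,"ay":0,"az":0,"jaw":0},{"tx":0,"ty":0,"tz":0.03,"ax":0,"ay":0,"az":0,"jaw":0},{"tx":0,"ty":0,"tz":0.02,"ax":0,"ay":0,"az":0,"jaw":0},{"tx":0,"ty":0,"tz":0.007,"ax":0,"ay":0,"az":0,"jaw":0},{"tx":0,"ty":0,"tz":0,"ax":0,"ay":0,"az":0,"jaw":0},{"tx":0,"ty":0,"tz":0,"ax":0,"ay":0,"az":0,"jaw":-1},{"tx":0,"ty":0,"tz":0,"ax":0,"ay":0,"az":0,"jaw":-1},{"tx":0,"ty":0,"tz":0,"ax":0,"ay":0,"az":0,"jaw":-1},{"tx":0,"ty":0,"tz":0,"ax":0,"ay":0,"az":0,"jaw":-1}]' 40
```

```text
time: 4.0
ee_pos: [0.483, -0.1184, 0.0113]
tcp_rot: [179.9, 0.0, 85.2]
wrist_force: [-0.1, -0.1, 6.5]
opening: 0.0108
grasp_force: 40.1
```

```bash
python3 -m handwheel '[{"tx":0,"ty":0,"tz":-0.02,"ax":0,"ay":0,"az":0,"jaw":-1},{"tx":0,"ty":0,"tz":-0.035,"ax":0,"ay":0,"az":0,"jaw":-1},{"tx":0.036,"ty":0.0124,"tz":-0.043,"ax":0,"ay":0,"az":0,"jaw":-1},{"tx":0.036,"ty":0.0124,"tz":-0.043,"ax":0,"ay":0,"az":0,"jaw":-1},{"tx":0.036,"ty":0.0124,"tz":-0.043,"ax":0,"ay":0,"az":0,"jaw":-1},{"tx":0.036,"ty":0.0124,"tz":-0.043,"ax":0,"ay":0,"az":0,"jaw":-1},{"tx":0.036,"ty":0.0124,"tz":-0.043,"ax":0,"ay":0,"az":5.7,"jaw":-1},{"tx":0,"ty":0,"tz":0,"ax":0,"ay":0,"az":5.8,"jaw":-1},{"tx":0,"ty":0,"tz":0,"ax":0,"ay":0,"az":0,"jaw":-1},{"tx":0,"ty":0,"tz":0,"ax":0,"ay":0,"az":0,"jaw":-1}]'; python3 snap.py w3
```

```text
time: 5.25
ee_pos: [0.5588, 0.0556, 0.2796]
tcp_rot: [-179.9, 0.0, 73.8]
wrist_force: [0.0, 0.3, -1.9]
opening: 0.0113
grasp_force: 39.4
5.25 [0.55882071 0.05560474 0.27955519] [-1.79930670e+02  3.15567800e-02  7.38138715e+01] 0.01130992541098323 [ 0.02761232  0.26191997 -1.86351298]
```

View pics/w3.png

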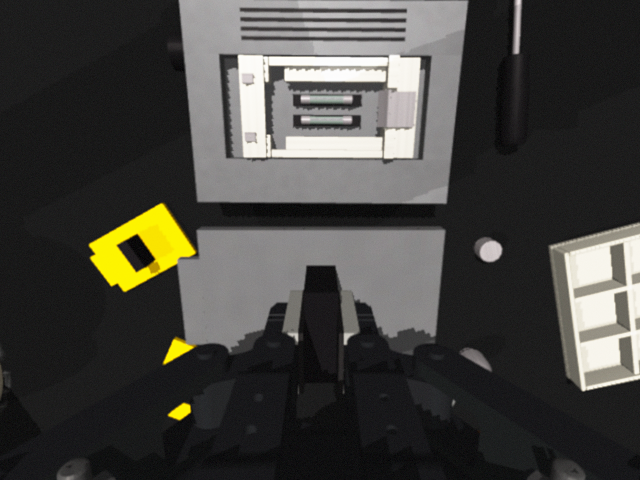

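The unit's near top edge runs (196,204)–(446,204), the bridge inner edge is at column ≈268, and the catch is at (398,110). The held cover's far edge runs (199,228)–(444,228).

```bash
python3 - <<'E'
from h import *
d=np.load("w3.npz");c=dict(K=d["K"],k1=float(d["k1"]));T=d["T"]
E=onplane([(196,204),(446,204)],c,.06,T)[:,:2];v=E[1]-E[0];L=np.linalg.norm(v);v/=L;n=np.array([-v[1],v[0]])
uc=E.mean(0)+.085*n;print("unit",uc,np.degrees(np.arctan2(v[1],v[0])),L)
def inu(p,z):
    q=onplane(p,c,z,T)[:,:2]-uc;return (np.c_[q@v,q@n]*1000).round(1).tolist()
print("bridge edge",inu([(267,62),(270,157)],.0675),"outer",inu([(231,56),(226,158)],.0675))
print("screws",inu([(249,78),(250,137)],.07),"rear wall outer",inu([(418,57),(420,159)],.072))
print("catch",inu([(390,92),(388,127),(416,92),(417,128)],.076))
print("housing long hole",inu([(221,55),(431,57),(226,158),(423,158)],.06))
o=np.array([0.5588,.0556]);a=np.radians(73.81)
P=onplane([(199,228),(444,228)],c,.2796-.0113+.006,T)[:,:2]-o
x=np.array([np.cos(a),np.sin(a)]);y=np.array([np.sin(a),-np.cos(a)]);print("cover +y corners in tool y(cov x),x(cov y)",np.c_[P@y,P@x]*1000)
E
```

```text
unit [0.58386403 0.1423874 ] -16.158035244456332 0.2420815299891264
bridge edge [[-46.2, 39.0], [-46.8, -40.0]] outer [[-76.6, 43.5], [-87.1, -41.0]]
screws [[-61.8, 26.2], [-63.7, -22.4]] rear wall outer [[81.5, 41.9], [89.7, -41.6]]
catch [[58.9, 14.4], [58.7, -13.9], [81.0, 14.3], [84.0, -14.9]]
housing long hole [[-86.8, 45.6], [95.5, 43.9], [-89.0, -41.4], [95.5, -41.5]]
cover +y corners in tool y(cov x),x(cov y) [[-49.47669354  34.58641925]
 [ 49.56890724  34.64707488]]
```

```bash
python3 -m handwheel '[{"tx":0.0179,"ty":0.0024,"tz":0.0335,"ax":0,"ay":0,"az":0,"jaw":-1},{"tx":0.0179,"ty":0.0024,"tz":0.0335,"ax":0,"ay":0,"az":0,"jaw":-1},{"tx":0.0179,"ty":0.0024,"tz":0.0335,"ax":0,"ay":0,"az":0,"jaw":-1},{"tx":0.0179,"ty":0.0024,"tz":0.0335,"ax":0,"ay":0,"az":0,"jaw":-1},{"tx":0.0179,"ty":0.0024,"tz":0.0335,"ax":0,"ay":0,"az":0,"jaw":-1},{"tx":0,"ty":0,"tz":0,"ax":-5.5,"ay":0,"az":0,"jaw":-1},{"tx":0,"ty":0,"tz":0,"ax":-5.5,"ay":0,"az":0,"jaw":-1},{"tx":0,"ty":0,"tz":0,"ax":-5,"ay":0,"az":0,"jaw":-1},{"tx":0,"ty":0,"tz":0,"ax":0,"ay":0,"az":0,"jaw":-1},{"tx":0,"ty":0,"tz":0,"ax":0,"ay":0,"az":0,"jaw":-1}]'
cat > st.py <<'E'
import sys
from h import *
from workcell import telemetry
o=telemetry.get_obs();T=tool(o)
a=np.radians(-16.25);U=np.eye(4);U[:2,:2]=[[np.cos(a),-np.sin(a)],[np.sin(a),np.cos(a)]];U[:2,3]=.5843,.1423
V=np.linalg.inv(U)@T
C=V@np.array([[0,1,0,0],[1,0,0,0],[0,0,-1,0],[0,0,0,1.]]) # cover axes at TCP
p=lambda x,y,z:(C@[x,y,z-.012,1])[:3].round(4)*1000
print("t",round(o["time"],2),"tcp",(V[:3,3]*1000).round(1),"tip",p(-.06,.001,0),"rear",p(.05,.001,0),"tilt",np.arcsin(C[2,0]).round(3),"yawerr",np.degrees(np.arctan2(C[1,0],C[0,0])).round(2))
print("F unit",(U[:3,:3].T@o["wrist_force"]).round(2),"grip",o["grasp_force"],"moment unit",(U[:3,:3].T@o["torque"]).round(3))
if len(sys.argv)>1:
    w=U[:3,:3]@np.array(eval(sys.argv[1]))/1000;print("tool shift mm",(T[:3,:3].T@w*1000).round(2))
E
python3 st.py '[0,0,-20]'
```

```text
time: 6.55
ee_pos: [0.5958, 0.1382, 0.113]
tcp_rot: [164.1, -0.0, 73.7]
wrist_force: [0.4, -0.3, -1.1]
opening: 0.0112
grasp_force: 39.6
t 6.55 tcp [ 12.1  -0.7 113. ] tip [-42.3   0.3  84.9] rear [ 63.5   0.3 115.1] tilt 0.278 yawerr -0.02
F unit [ 0.44 -0.15 -1.13] grip 39.56258475780487 moment unit [0.015 0.322 0.046]
tool shift mm [-0.   -5.49 19.23]
```

```bash
python3 -m handwheel '[{"tx":0,"ty":-0.0011,"tz":0.00385,"ax":0,"ay":0,"az":0,"jaw":-1},{"tx":0,"ty":-0.0011,"tz":0.00385,"ax":0,"ay":0,"az":0,"jaw":-1},{"tx":0,"ty":-0.0011,"tz":0.00385,"ax":0,"ay":0,"az":0,"jaw":-1},{"tx":0,"ty":-0.0011,"tz":0.00385,"ax":0,"ay":0,"az":0,"jaw":-1},{"tx":0,"ty":-0.0011,"tz":0.00385,"ax":0,"ay":0,"az":0,"jaw":-1},{"tx":0,"ty":-0.00055,"tz":0.0019,"ax":0,"ay":0,"az":0,"jaw":-1},{"tx":0,"ty":-0.0005,"tz":0.0015,"ax":0,"ay":0,"az":0,"jaw":-1},{"tx":0,"ty":0,"tz":0,"ax":0,"ay":0,"az":0,"jaw":-1},{"tx":0,"ty":0,"tz":0,"ax":0,"ay":0,"az":0,"jaw":-1},{"tx":0,"ty":0,"tz":0,"ax":0,"ay":0,"az":0,"jaw":-1}]';python3 st.py '[-10,0,0]'
python3 snap.py w4
```

```text
time: 7.8
ee_pos: [0.5958, 0.1385, 0.0894]
tcp_rot: [164.0, -0.0, 73.7]
wrist_force: [0.5, -0.1, -0.7]
opening: 0.0112
grasp_force: 39.6
t 7.8 tcp [12.1 -0.4 89.4] tip [-42.3   0.6  61.3] rear [63.5  0.6 91.6] tilt 0.279 yawerr -0.04
F unit [ 0.49  0.03 -0.7 ] grip 39.562504291534424 moment unit [-0.006  0.387  0.04 ]
tool shift mm [-0.01 -9.61 -2.76]
7.8 [0.59579489 0.13853679 0.08937146] [ 1.63988840e+02 -7.58611986e-03  7.37164204e+01] 0.011206182902073458 [ 0.47692596 -0.110201   -0.69796659]
```

View pics/w4.png

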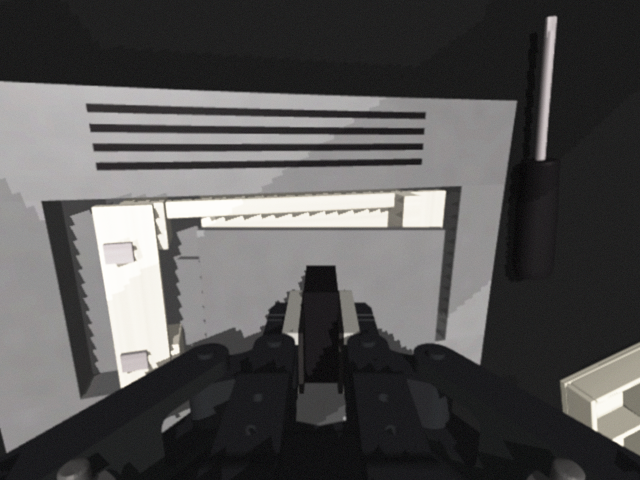

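The lip's front edge (col ≈180, row 258) stands clear of the bridge's inner edge (col ≈160 to 175), and the plate is parallel to the curb. Continuing down.

```bash
python3 -m handwheel '[{"tx":0,"ty":-0.0004,"tz":0.00145,"ax":0,"ay":0,"az":0,"jaw":-1},{"tx":0,"ty":-0.0004,"tz":0.00145,"ax":0,"ay":0,"az":0,"jaw":-1},{"tx":0,"ty":-0.0004,"tz":0.00145,"ax":0,"ay":0,"az":0,"jaw":-1},{"tx":0,"ty":-0.0004,"tz":0.00145,"ax":0,"ay":0,"az":0,"jaw":-1},{"tx":0,"ty":0,"tz":0,"ax":0,"ay":0,"az":0,"jaw":-1},{"tx":0,"ty":-0.00058,"tz":-0.00017,"ax":0,"ay":0,"az":0,"jaw":-1},{"tx":0,"ty":-0.00058,"tz":-0.00017,"ax":0,"ay":0,"az":0,"jaw":-1},{"tx":0,"ty":-0.00058,"tz":-0.00017,"ax":0,"ay":0,"az":0,"jaw":-1},{"tx":0,"ty":0,"tz":0,"ax":0,"ay":0,"az":0,"jaw":-1},{"tx":0,"ty":0,"tz":0,"ax":0,"ay":0,"az":0,"jaw":-1}]';python3 st.py
```

```text
time: 9.1
ee_pos: [0.5941, 0.139, 0.0832]
tcp_rot: [164.0, -0.0, 73.7]
wrist_force: [-0.1, 0.3, -1.4]
opening: 0.0113
grasp_force: 39.6
t 9.1 tcp [10.3 -0.4 83.2] tip [-44.1   0.6  55.2] rear [61.7  0.6 85.5] tilt 0.279 yawerr -0.03
F unit [-0.22  0.22 -1.41] grip 39.562329053878784 moment unit [ 0.033  0.299 -0.038]
```

```bash
python3 -m handwheel '[{"tx":0,"ty":-0.00048,"tz":-0.00014,"ax":0,"ay":0,"az":0,"jaw":-1},{"tx":0,"ty":-0.00048,"tz":-0.00014,"ax":0,"ay":0,"az":0,"jaw":-1},{"tx":0,"ty":-0.00048,"tz":-0.00014,"ax":0,"ay":0,"az":0,"jaw":-1},{"tx":0,"ty":-0.00048,"tz":-0.00014,"ax":0,"ay":0,"az":0,"jaw":-1},{"tx":0,"ty":-0.00048,"tz":-0.00014,"ax":0,"ay":0,"az":0,"jaw":-1},{"tx":0,"ty":-0.00048,"tz":-0.00014,"ax":0,"ay":0,"az":0,"jaw":-1},{"tx":0,"ty":-0.00048,"tz":-0.00014,"ax":0,"ay":0,"az":0,"jaw":-1},{"tx":0,"ty":-0.00048,"tz":-0.00014,"ax":0,"ay":0,"az":0,"jaw":-1},{"tx":0,"ty":0,"tz":0,"ax":0,"ay":0,"az":0,"jaw":-1},{"tx":0,"ty":0,"tz":0,"ax":0,"ay":0,"az":0,"jaw":-1}]';python3 st.py
```

```text
time: 10.35
ee_pos: [0.5902, 0.1401, 0.0832]
tcp_rot: [164.0, -0.0, 73.7]
wrist_force: [-0.1, -0.5, -1.0]
opening: 0.011
grasp_force: 39.6
t 10.35 tcp [ 6.3 -0.4 83.2] tip [-48.1   0.6  55.2] rear [57.7  0.5 85.5] tilt 0.279 yawerr -0.04
F unit [ 0.09 -0.53 -0.97] grip 39.5624041557312 moment unit [-0.039  0.28  -0.011]
```

```bash
python3 -m handwheel '[{"tx":0,"ty":-0.00038,"tz":-0.00011,"ax":0,"ay":0,"az":0,"jaw":-1},{"tx":0,"ty":-0.00038,"tz":-0.00011,"ax":0,"ay":0,"az":0,"jaw":-1},{"tx":0,"ty":-0.00038,"tz":-0.00011,"ax":0,"ay":0,"az":0,"jaw":-1},{"tx":0,"ty":-0.00038,"tz":-0.00011,"ax":0,"ay":0,"az":0,"jaw":-1},{"tx":0,"ty":-0.00038,"tz":-0.00011,"ax":0,"ay":0,"az":0,"jaw":-1},{"tx":0,"ty":-0.00038,"tz":-0.00011,"ax":0,"ay":0,"az":0,"jaw":-1},{"tx":0,"ty":-0.00038,"tz":-0.00011,"ax":0,"ay":0,"az":0,"jaw":-1},{"tx":0,"ty":0,"tz":0,"ax":0,"ay":0,"az":0,"jaw":-1},{"tx":0,"ty":0,"tz":0,"ax":0,"ay":0,"az":0,"jaw":-1},{"tx":0,"ty":0,"tz":0,"ax":0,"ay":0,"az":0,"jaw":-1}]';python3 st.py
```

```text
time: 11.6
ee_pos: [0.5875, 0.1409, 0.0832]
tcp_rot: [164.0, 0.0, 73.7]
wrist_force: [-0.1, 0.6, -0.5]
opening: 0.0109
grasp_force: 39.6
t 11.6 tcp [ 3.5 -0.4 83.2] tip [-50.9   0.6  55.2] rear [54.9  0.5 85.5] tilt 0.279 yawerr -0.04
F unit [-0.25  0.56 -0.54] grip 39.56268668174744 moment unit [0.026 0.277 0.007]
```

```bash
python3 -m handwheel '[{"tx":0,"ty":-0.0002,"tz":-0.00006,"ax":0,"ay":0,"az":0,"jaw":-1},{"tx":0,"ty":-0.0002,"tz":-0.00006,"ax":0,"ay":0,"az":0,"jaw":-1},{"tx":0,"ty":-0.0002,"tz":-0.00006,"ax":0,"ay":0,"az":0,"jaw":-1},{"tx":0,"ty":-0.0002,"tz":-0.00006,"ax":0,"ay":0,"az":0,"jaw":-1},{"tx":0,"ty":-0.0002,"tz":-0.00006,"ax":0,"ay":0,"az":0,"jaw":-1},{"tx":0,"ty":-0.0002,"tz":-0.00006,"ax":0,"ay":0,"az":0,"jaw":-1},{"tx":0,"ty":0,"tz":0,"ax":0,"ay":0,"az":0,"jaw":-1},{"tx":0,"ty":0,"tz":0,"ax":0,"ay":0,"az":0,"jaw":-1},{"tx":0,"ty":0,"tz":0,"ax":0,"ay":0,"az":0,"jaw":-1},{"tx":0,"ty":0,"tz":0,"ax":0,"ay":0,"az":0,"jaw":-1}]';python3 st.py
```

```text
time: 12.85
ee_pos: [0.5863, 0.1413, 0.0832]
tcp_rot: [164.0, 0.0, 73.7]
wrist_force: [0.7, 0.2, -1.4]
opening: 0.0115
grasp_force: 39.6
t 12.85 tcp [ 2.2 -0.4 83.2] tip [-52.1   0.6  55.1] rear [53.6  0.5 85.5] tilt 0.279 yawerr -0.03
F unit [ 0.67  0.39 -1.36] grip 39.562926292419434 moment unit [0.027 0.343 0.013]
```

```bash
python3 -m handwheel '[{"tx":0,"ty":-0.0002,"tz":-0.00006,"ax":0,"ay":0,"az":0,"jaw":-1},{"tx":0,"ty":-0.0002,"tz":-0.00006,"ax":0,"ay":0,"az":0,"jaw":-1},{"tx":0,"ty":-0.0002,"tz":-0.00006,"ax":0,"ay":0,"az":0,"jaw":-1},{"tx":0,"ty":0,"tz":0,"ax":0,"ay":0,"az":0,"jaw":-1},{"tx":0,"ty":0,"tz":0,"ax":0,"ay":0,"az":0,"jaw":-1},{"tx":0,"ty":0,"tz":0,"ax":0,"ay":0,"az":0,"jaw":-1},{"tx":0,"ty":0,"tz":0,"ax":0,"ay":0,"az":0,"jaw":-1},{"tx":0,"ty":0,"tz":0,"ax":0,"ay":0,"az":0,"jaw":-1},{"tx":0,"ty":0,"tz":0,"ax":0,"ay":0,"az":0,"jaw":-1},{"tx":0,"ty":0,"tz":0,"ax":0,"ay":0,"az":0,"jaw":-1}]';python3 st.py
```

```text
time: 14.1
ee_pos: [0.5857, 0.1414, 0.0832]
tcp_rot: [164.0, 0.0, 73.7]
wrist_force: [0.6, 0.8, -0.4]
opening: 0.0112
grasp_force: 39.6
t 14.1 tcp [ 1.6 -0.4 83.2] tip [-52.8   0.6  55.1] rear [53.   0.5 85.5] tilt 0.279 yawerr -0.03
F unit [ 0.37  0.93 -0.43] grip 39.5632141828537 moment unit [ 0.011  0.304 -0.003]
```

```bash
python3 -m handwheel '[{"tx":0,"ty":-0.0002,"tz":-0.00006,"ax":0,"ay":0,"az":0,"jaw":-1},{"tx":0,"ty":-0.0002,"tz":-0.00006,"ax":0,"ay":0,"az":0,"jaw":-1},{"tx":0,"ty":-0.0002,"tz":-0.00006,"ax":0,"ay":0,"az":0,"jaw":-1},{"tx":0,"ty":-0.0002,"tz":-0.00006,"ax":0,"ay":0,"az":0,"jaw":-1},{"tx":0,"ty":-0.0002,"tz":-0.00006,"ax":0,"ay":0,"az":0,"jaw":-1},{"tx":0,"ty":0,"tz":0,"ax":0,"ay":0,"az":0,"jaw":-1},{"tx":0,"ty":0,"tz":0,"ax":0,"ay":0,"az":0,"jaw":-1},{"tx":0,"ty":0,"tz":0,"ax":0,"ay":0,"az":0,"jaw":-1},{"tx":0,"ty":0,"tz":0,"ax":0,"ay":0,"az":0,"jaw":-1},{"tx":0,"ty":0,"tz":0,"ax":0,"ay":0,"az":0,"jaw":-1}]';python3 st.py
```

```text
time: 15.35
ee_pos: [0.5848, 0.1417, 0.0833]
tcp_rot: [164.0, -0.0, 73.7]
wrist_force: [0.1, -0.0, -1.6]
opening: 0.0113
grasp_force: 39.6
t 15.35 tcp [ 0.6 -0.4 83.3] tip [-53.8   0.6  55.2] rear [52.   0.5 85.5] tilt 0.279 yawerr -0.04
F unit [ 0.09  0.02 -1.57] grip 39.56307113170624 moment unit [ 0.001  0.312 -0.007]
```

```bash
python3 -m handwheel '[{"tx":0,"ty":-0.0002,"tz":-0.00006,"ax":0,"ay":0,"az":0,"jaw":-1},{"tx":0,"ty":-0.0002,"tz":-0.00006,"ax":0,"ay":0,"az":0,"jaw":-1},{"tx":0,"ty":-0.0002,"tz":-0.00006,"ax":0,"ay":0,"az":0,"jaw":-1},{"tx":0,"ty":-0.0002,"tz":-0.00006,"ax":0,"ay":0,"az":0,"jaw":-1},{"tx":0,"ty":-0.0002,"tz":-0.00006,"ax":0,"ay":0,"az":0,"jaw":-1},{"tx":0,"ty":0,"tz":0,"ax":0,"ay":0,"az":0,"jaw":-1},{"tx":0,"ty":0,"tz":0,"ax":0,"ay":0,"az":0,"jaw":-1},{"tx":0,"ty":0,"tz":0,"ax":0,"ay":0,"az":0,"jaw":-1},{"tx":0,"ty":0,"tz":0,"ax":0,"ay":0,"az":0,"jaw":-1},{"tx":0,"ty":0,"tz":0,"ax":0,"ay":0,"az":0,"jaw":-1}]';python3 st.py
```

```text
time: 16.6
ee_pos: [0.5837, 0.142, 0.0833]
tcp_rot: [164.0, -0.0, 73.7]
wrist_force: [0.1, 0.3, -1.9]
opening: 0.0112
grasp_force: 39.6
t 16.6 tcp [-0.5 -0.4 83.3] tip [-54.8   0.6  55.2] rear [50.9  0.5 85.5] tilt 0.279 yawerr -0.03
F unit [ 0.02  0.31 -1.87] grip 39.56246495246887 moment unit [0.027 0.297 0.046]
```

```bash
python3 -m handwheel '[{"tx":0,"ty":-0.0002,"tz":-0.00006,"ax":0,"ay":0,"az":0,"jaw":-1},{"tx":0,"ty":-0.0002,"tz":-0.00006,"ax":0,"ay":0,"az":0,"jaw":-1},{"tx":0,"ty":-0.0002,"tz":-0.00006,"ax":0,"ay":0,"az":0,"jaw":-1},{"tx":0,"ty":-0.0002,"tz":-0.00006,"ax":0,"ay":0,"az":0,"jaw":-1},{"tx":0,"ty":-0.0002,"tz":-0.00006,"ax":0,"ay":0,"az":0,"jaw":-1},{"tx":0,"ty":0,"tz":0,"ax":0,"ay":0,"az":0,"jaw":-1},{"tx":0,"ty":0,"tz":0,"ax":0,"ay":0,"az":0,"jaw":-1},{"tx":0,"ty":0,"tz":0,"ax":0,"ay":0,"az":0,"jaw":-1},{"tx":0,"ty":0,"tz":0,"ax":0,"ay":0,"az":0,"jaw":-1},{"tx":0,"ty":0,"tz":0,"ax":0,"ay":0,"az":0,"jaw":-1}]';python3 st.py
```

```text
time: 17.85
ee_pos: [0.5831, 0.1422, 0.0835]
tcp_rot: [163.9, -0.0, 73.7]
wrist_force: [4.8, -1.4, -1.6]
opening: 0.011
grasp_force: 39.3
t 17.85 tcp [-1.1 -0.4 83.5] tip [-55.4   0.6  55.4] rear [50.3  0.5 85.8] tilt 0.28 yawerr -0.05
F unit [ 4.98  0.01 -1.63] grip 39.31558012962341 moment unit [-0.092 -0.867 -0.05 ]
```

Contact is at 5 N with the tip at -55.4. That is the stop, so the frame offset is about +6 mm, which agrees with the bridge edge seen at -49.4. I'll back off 0.8 mm, then pivot to about 0.16 rad about the lip.

```bash
python3 -m handwheel '[{"tx":0,"ty":0.0004,"tz":0.0001,"ax":0,"ay":0,"az":0,"jaw":-1},{"tx":0,"ty":0.0004,"tz":0.0001,"ax":0,"ay":0,"az":0,"jaw":-1},{"tx":0,"ty":0.00024,"tz":0.0012,"ax":1.15,"ay":0,"az":0,"jaw":-1},{"tx":0,"ty":0.00024,"tz":0.0012,"ax":1.15,"ay":0,"az":0,"jaw":-1},{"tx":0,"ty":0.00024,"tz":0.0012,"ax":1.15,"ay":0,"az":0,"jaw":-1},{"tx":0,"ty":0.00024,"tz":0.0012,"ax":1.15,"ay":0,"az":0,"jaw":-1},{"tx":0,"ty":0.00024,"tz":0.0012,"ax":1.15,"ay":0,"az":0,"jaw":-1},{"tx":0,"ty":0.00024,"tz":0.0012,"ax":1.15,"ay":0,"az":0,"jaw":-1},{"tx":0,"ty":0,"tz":0,"ax":0,"ay":0,"az":0,"jaw":-1},{"tx":0,"ty":0,"tz":0,"ax":0,"ay":0,"az":0,"jaw":-1}]';python3 st.py
```

```text
time: 19.1
ee_pos: [0.5864, 0.1412, 0.0765]
tcp_rot: [170.9, 0.0, 73.7]
wrist_force: [-0.0, 0.3, -1.4]
opening: 0.0112
grasp_force: 39.6
t 19.1 tcp [ 2.3 -0.5 76.5] tip [-55.    0.6  55.2] rear [53.6  0.5 72.6] tilt 0.159 yawerr -0.04
F unit [-0.09  0.3  -1.37] grip 39.615485072135925 moment unit [-0.022  0.153 -0.022]
```

```bash
python3 -m handwheel '[{"tx":0,"ty":0,"tz":0,"ax":0,"ay":0,"az":0,"jaw":-0.4},{"tx":0,"ty":0,"tz":0,"ax":0,"ay":0,"az":0,"jaw":-0.4},{"tx":0,"ty":0,"tz":0,"ax":0,"ay":0,"az":0,"jaw":-0.4},{"tx":0,"ty":0,"tz":0,"ax":0,"ay":0,"az":0,"jaw":-0.4},{"tx":0,"ty":0,"tz":-0.008,"ax":0,"ay":0,"az":0,"jaw":-0.4},{"tx":0,"ty":0,"tz":-0.012,"ax":0,"ay":0,"az":0,"jaw":-0.4},{"tx":0,"ty":0,"tz":-0.02,"ax":0,"ay":0,"az":0,"jaw":-0.4},{"tx":0,"ty":0,"tz":-0.02,"ax":4.5,"ay":0,"az":0,"jaw":-0.4},{"tx":0,"ty":0,"tz":0,"ax":4.6,"ay":0,"az":0,"jaw":-0.4},{"tx":0,"ty":0,"tz":0,"ax":0,"ay":0,"az":0,"jaw":-0.4}]';python3 st.py; python3 snap.py w5
```

```text
time: 20.35
ee_pos: [0.5782, 0.1437, 0.1363]
tcp_rot: [180.0, -0.0, 73.7]
wrist_force: [0.4, 0.3, -0.0]
opening: 0.0256
grasp_force: 0.0
t 20.35 tcp [ -6.2  -0.4 136.3] tip [-66.2   0.7 124.3] rear [ 43.8   0.5 124.3] tilt 0.0 yawerr -0.08
F unit [ 0.28  0.38 -0.02] grip 0.0 moment unit [-0.016  0.026  0.007]
20.35 [0.57824693 0.14365838 0.1362694 ] [ 1.79982729e+02 -1.19890210e-04  7.36689429e+01] 0.025638659791206136 [ 0.37173143  0.28994302 -0.02138561]
```

View pics/w5.png

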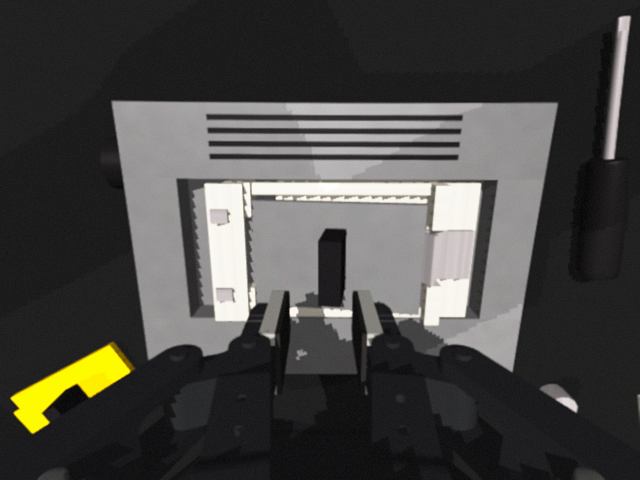

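The cover rests in the bay (plate rows 203–313), its lip is hidden under the bridge (edge at col 250) and its rear is at the catch (col 428). Now I move over the rear half with shut fingers.

```bash
python3 -m handwheel '[{"tx":0.0004,"ty":0.0094,"tz":0,"ax":0,"ay":0,"az":0,"jaw":-1},{"tx":0,"ty":0.0094,"tz":0,"ax":0,"ay":0,"az":0,"jaw":-1},{"tx":0,"ty":0.0094,"tz":0,"ax":0,"ay":0,"az":0,"jaw":-1},{"tx":0,"ty":0.0094,"tz":0,"ax":0,"ay":0,"az":0,"jaw":-1},{"tx":0,"ty":0,"tz":0.013,"ax":0,"ay":0,"az":0,"jaw":-1},{"tx":0,"ty":0,"tz":0.013,"ax":0,"ay":0,"az":0,"jaw":-1},{"tx":0,"ty":0,"tz":0.013,"ax":0,"ay":0,"az":0,"jaw":-1},{"tx":0,"ty":0,"tz":0.011,"ax":0,"ay":0,"az":0,"jaw":-1},{"tx":0,"ty":0,"tz":0,"ax":0,"ay":0,"az":0,"jaw":-1},{"tx":0,"ty":0,"tz":0,"ax":0,"ay":0,"az":0,"jaw":-1}]';python3 st.py
```

```text
time: 21.65
ee_pos: [0.6137, 0.1338, 0.0863]
tcp_rot: [180.0, -0.0, 73.7]
wrist_force: [0.3, 0.7, -1.4]
opening: 0.0001
grasp_force: 0.0
t 21.65 tcp [30.6  0.1 86.3] tip [-29.4   1.1  74.3] rear [80.6  1.  74.4] tilt 0.001 yawerr -0.03
F unit [ 0.07  0.74 -1.4 ] grip 0.0 moment unit [-0.035  0.009 -0.035]
```

Descend 10 mm gently and feel.

```bash
python3 -m handwheel '[{"tx":0,"ty":0,"tz":0.001,"ax":0,"ay":0,"az":0,"jaw":-1},{"tx":0,"ty":0,"tz":0.001,"ax":0,"ay":0,"az":0,"jaw":-1},{"tx":0,"ty":0,"tz":0.001,"ax":0,"ay":0,"az":0,"jaw":-1},{"tx":0,"ty":0,"tz":0.001,"ax":0,"ay":0,"az":0,"jaw":-1},{"tx":0,"ty":0,"tz":0.001,"ax":0,"ay":0,"az":0,"jaw":-1},{"tx":0,"ty":0,"tz":0.001,"ax":0,"ay":0,"az":0,"jaw":-1},{"tx":0,"ty":0,"tz":0.001,"ax":0,"ay":0,"az":0,"jaw":-1},{"tx":0,"ty":0,"tz":0.001,"ax":0,"ay":0,"az":0,"jaw":-1},{"tx":0,"ty":0,"tz":0.001,"ax":0,"ay":0,"az":0,"jaw":-1},{"tx":0,"ty":0,"tz":0,"ax":0,"ay":0,"az":0,"jaw":-1}]'
```

```text
time: 22.9
ee_pos: [0.6135, 0.1337, 0.0768]
tcp_rot: [-180.0, 0.0, 73.7]
wrist_force: [0.2, -1.0, 0.2]
opening: 0.0001
grasp_force: 0.0
```

```bash
python3 -m handwheel '[{"tx":0,"ty":0,"tz":0.0003,"ax":0,"ay":0,"az":0,"jaw":-1},{"tx":0,"ty":0,"tz":0.0003,"ax":0,"ay":0,"az":0,"jaw":-1},{"tx":0,"ty":0,"tz":0.0003,"ax":0,"ay":0,"az":0,"jaw":-1},{"tx":0,"ty":0,"tz":0,"ax":0,"ay":0,"az":0,"jaw":-1},{"tx":0,"ty":0,"tz":0,"ax":0,"ay":0,"az":0,"jaw":-1},{"tx":0,"ty":0,"tz":0,"ax":0,"ay":0,"az":0,"jaw":-1},{"tx":0,"ty":0,"tz":0,"ax":0,"ay":0,"az":0,"jaw":-1},{"tx":0,"ty":0,"tz":0,"ax":0,"ay":0,"az":0,"jaw":-1},{"tx":0,"ty":0,"tz":0,"ax":0,"ay":0,"az":0,"jaw":-1},{"tx":0,"ty":0,"tz":0,"ax":0,"ay":0,"az":0,"jaw":-1}]'
```

```text
time: 24.15
ee_pos: [0.6135, 0.1337, 0.076]
tcp_rot: [-180.0, -0.0, 73.7]
wrist_force: [0.2, 0.1, 0.1]
opening: 0.0003
grasp_force: 0.0
```

```bash
python3 -m handwheel '[{"tx":0,"ty":0,"tz":0.0005,"ax":0,"ay":0,"az":0,"jaw":-1},{"tx":0,"ty":0,"tz":0.0005,"ax":0,"ay":0,"az":0,"jaw":-1},{"tx":0,"ty":0,"tz":0.0005,"ax":0,"ay":0,"az":0,"jaw":-1},{"tx":0,"ty":0,"tz":0.0005,"ax":0,"ay":0,"az":0,"jaw":-1},{"tx":0,"ty":0,"tz":0.0005,"ax":0,"ay":0,"az":0,"jaw":-1},{"tx":0,"ty":0,"tz":0.0005,"ax":0,"ay":0,"az":0,"jaw":-1},{"tx":0,"ty":0,"tz":0,"ax":0,"ay":0,"az":0,"jaw":-1},{"tx":0,"ty":0,"tz":0,"ax":0,"ay":0,"az":0,"jaw":-1},{"tx":0,"ty":0,"tz":0,"ax":0,"ay":0,"az":0,"jaw":-1},{"tx":0,"ty":0,"tz":0,"ax":0,"ay":0,"az":0,"jaw":-1}]'
```

```text
time: 25.4
ee_pos: [0.6135, 0.1337, 0.073]
tcp_rot: [180.0, -0.0, 73.7]
wrist_force: [-0.4, 0.0, 0.1]
opening: -0.0003
grasp_force: 0.0
```

```bash
python3 -m handwheel '[{"tx":0,"ty":0,"tz":0.0004,"ax":0,"ay":0,"az":0,"jaw":-1},{"tx":0,"ty":0,"tz":0.0004,"ax":0,"ay":0,"az":0,"jaw":-1},{"tx":0,"ty":0,"tz":0.0004,"ax":0,"ay":0,"az":0,"jaw":-1},{"tx":0,"ty":0,"tz":0.0004,"ax":0,"ay":0,"az":0,"jaw":-1},{"tx":0,"ty":0,"tz":0.0004,"ax":0,"ay":0,"az":0,"jaw":-1},{"tx":0,"ty":0,"tz":0,"ax":0,"ay":0,"az":0,"jaw":-1},{"tx":0,"ty":0,"tz":0,"ax":0,"ay":0,"az":0,"jaw":-1},{"tx":0,"ty":0,"tz":0,"ax":0,"ay":0,"az":0,"jaw":-1},{"tx":0,"ty":0,"tz":0,"ax":0,"ay":0,"az":0,"jaw":-1},{"tx":0,"ty":0,"tz":0,"ax":0,"ay":0,"az":0,"jaw":-1}]'
```

```text
time: 26.65
ee_pos: [0.6138, 0.1338, 0.0718]
tcp_rot: [179.9, -0.0, 73.7]
wrist_force: [-0.9, -0.7, 6.4]
opening: -0.0002
grasp_force: 3.3
```

```bash
python3 -m handwheel '[{"tx":0,"ty":0,"tz":0.0003,"ax":0,"ay":0,"az":0,"jaw":-1},{"tx":0,"ty":0,"tz":0.0003,"ax":0,"ay":0,"az":0,"jaw":-1},{"tx":0,"ty":0,"tz":0.0003,"ax":0,"ay":0,"az":0,"jaw":-1},{"tx":0,"ty":0,"tz":0.0003,"ax":0,"ay":0,"az":0,"jaw":-1},{"tx":0,"ty":0,"tz":0.0003,"ax":0,"ay":0,"az":0,"jaw":-1},{"tx":0,"ty":0,"tz":0,"ax":0,"ay":0,"az":0,"jaw":-1},{"tx":0,"ty":0,"tz":0,"ax":0,"ay":0,"az":0,"jaw":-1},{"tx":0,"ty":0,"tz":0,"ax":0,"ay":0,"az":0,"jaw":-1},{"tx":0,"ty":0,"tz":0,"ax":0,"ay":0,"az":0,"jaw":-1},{"tx":0,"ty":0,"tz":0,"ax":0,"ay":0,"az":0,"jaw":-1}]'
```

```text
time: 27.9
ee_pos: [0.614, 0.1338, 0.0706]
tcp_rot: [179.9, -0.0, 73.7]
wrist_force: [-0.4, -0.9, 7.9]
opening: -0.0004
grasp_force: 4.0
```

```bash
python3 -m handwheel '[{"tx":0,"ty":0,"tz":0.0003,"ax":0,"ay":0,"az":0,"jaw":-1},{"tx":0,"ty":0,"tz":0.0003,"ax":0,"ay":0,"az":0,"jaw":-1},{"tx":0,"ty":0,"tz":0.0003,"ax":0,"ay":0,"az":0,"jaw":-1},{"tx":0,"ty":0,"tz":0.0003,"ax":0,"ay":0,"az":0,"jaw":-1},{"tx":0,"ty":0,"tz":0.0003,"ax":0,"ay":0,"az":0,"jaw":-1},{"tx":0,"ty":0,"tz":0.0003,"ax":0,"ay":0,"az":0,"jaw":-1},{"tx":0,"ty":0,"tz":0.0003,"ax":0,"ay":0,"az":0,"jaw":-1},{"tx":0,"ty":0,"tz":0.0003,"ax":0,"ay":0,"az":0,"jaw":-1},{"tx":0,"ty":0,"tz":0,"ax":0,"ay":0,"az":0,"jaw":-1},{"tx":0,"ty":0,"tz":0,"ax":0,"ay":0,"az":0,"jaw":-1}]'
```

```text
time: 29.15
ee_pos: [0.6144, 0.1337, 0.0686]
tcp_rot: [179.9, -0.1, 73.7]
wrist_force: [-1.0, -1.7, 9.5]
opening: -0.0003
grasp_force: 4.6
```

```bash
python3 -m handwheel '[{"tx":0,"ty":0,"tz":0.0003,"ax":0,"ay":0,"az":0,"jaw":-1},{"tx":0,"ty":0,"tz":0.0003,"ax":0,"ay":0,"az":0,"jaw":-1},{"tx":0,"ty":0,"tz":0.0003,"ax":0,"ay":0,"az":0,"jaw":-1},{"tx":0,"ty":0,"tz":0.0003,"ax":0,"ay":0,"az":0,"jaw":-1},{"tx":0,"ty":0,"tz":0.0003,"ax":0,"ay":0,"az":0,"jaw":-1},{"tx":0,"ty":0,"tz":0.0003,"ax":0,"ay":0,"az":0,"jaw":-1},{"tx":0,"ty":0,"tz":0.0003,"ax":0,"ay":0,"az":0,"jaw":-1},{"tx":0,"ty":0,"tz":0.0003,"ax":0,"ay":0,"az":0,"jaw":-1},{"tx":0,"ty":0,"tz":0,"ax":0,"ay":0,"az":0,"jaw":-1},{"tx":0,"ty":0,"tz":0,"ax":0,"ay":0,"az":0,"jaw":-1}]'
```

```text
time: 30.4
ee_pos: [0.6135, 0.1337, 0.0646]
tcp_rot: [-180.0, 0.0, 73.7]
wrist_force: [1.5, -1.4, 4.0]
opening: -0.0001
grasp_force: 1.9
```

```bash
python3 -m handwheel '[{"tx":0,"ty":0,"tz":0.0003,"ax":0,"ay":0,"az":0,"jaw":-1},{"tx":0,"ty":0,"tz":0.0003,"ax":0,"ay":0,"az":0,"jaw":-1},{"tx":0,"ty":0,"tz":0.0003,"ax":0,"ay":0,"az":0,"jaw":-1},{"tx":0,"ty":0,"tz":0.0003,"ax":0,"ay":0,"az":0,"jaw":-1},{"tx":0,"ty":0,"tz":0.0003,"ax":0,"ay":0,"az":0,"jaw":-1},{"tx":0,"ty":0,"tz":0.0003,"ax":0,"ay":0,"az":0,"jaw":-1},{"tx":0,"ty":0,"tz":0.0003,"ax":0,"ay":0,"az":0,"jaw":-1},{"tx":0,"ty":0,"tz":0.0002,"ax":0,"ay":0,"az":0,"jaw":-1},{"tx":0,"ty":0,"tz":0,"ax":0,"ay":0,"az":0,"jaw":-1},{"tx":0,"ty":0,"tz":0,"ax":0,"ay":0,"az":0,"jaw":-1}]'
```

```text
time: 31.65
ee_pos: [0.6136, 0.1337, 0.0624]
tcp_rot: [180.0, -0.0, 73.7]
wrist_force: [0.4, -0.4, -0.8]
opening: 0.0002
grasp_force: 0.0
```

The force has dropped to zero with the tip at 62.4 mm, so the cover has snapped down. I'll retreat and look.

```bash
python3 -m handwheel '[{"tx":0,"ty":0,"tz":-0.005,"ax":0,"ay":0,"az":0,"jaw":-1},{"tx":0,"ty":0,"tz":-0.01,"ax":0,"ay":0,"az":0,"jaw":-1},{"tx":0,"ty":0,"tz":-0.02,"ax":0,"ay":0,"az":0,"jaw":-1},{"tx":0,"ty":0,"tz":-0.03,"ax":0,"ay":0,"az":0,"jaw":-1},{"tx":-0.03,"ty":0,"tz":-0.03,"ax":0,"ay":0,"az":0,"jaw":-1},{"tx":-0.03,"ty":0,"tz":0,"ax":0,"ay":0,"az":0,"jaw":-1},{"tx":-0.03,"ty":0,"tz":0,"ax":0,"ay":0,"az":0,"jaw":-1},{"tx":0,"ty":0,"tz":0,"ax":0,"ay":0,"az":0,"jaw":-1},{"tx":0,"ty":0,"tz":0,"ax":0,"ay":0,"az":0,"jaw":-1},{"tx":0,"ty":0,"tz":0,"ax":0,"ay":0,"az":0,"jaw":-1}]'; python3 snap.py w6; python3 - <<'E'
import cv2
im=cv2.imread("pics/w6.png");cv2.imwrite("pics/w6c.png",cv2.resize(im[20:300,120:520],None,fx=2,fy=2,interpolation=cv2.INTER_CUBIC))
E
```

```text
time: 32.9
ee_pos: [0.5885, 0.0481, 0.1575]
tcp_rot: [180.0, -0.0, 73.8]
wrist_force: [-0.1, -0.4, 0.3]
opening: 0.0
grasp_force: 0.0
32.9 [0.588514   0.04809905 0.15746185] [ 1.79996760e+02 -1.03451961e-02  7.37619408e+01] 1.0786709445073402e-05 [-0.10467288 -0.36378124  0.32743118]
```

View pics/w6c.png

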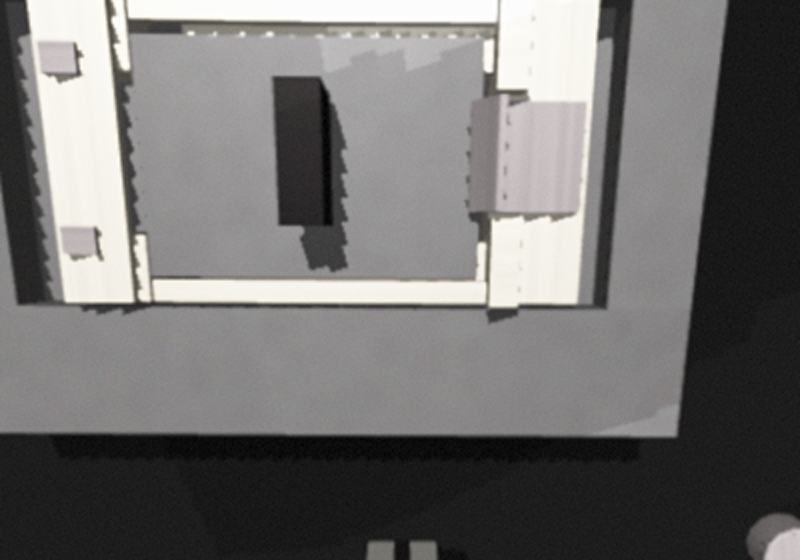

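The cover lies flat between the curbs, its lip is under the bridge (edge col ≈130), and the catch nose (col ≈470) overhangs the plate's rear edge (col ≈483). The gripper is clear, so I'm handing in.

```bash
python3 -c "from workcell import workorder; print(workorder.job_done())"
```

```text
the job is handed in; nothing more can be done
None
```

The fuse cover is back on the lamp supply: in the last picture it lies flat with its lip under the bridge and the catch closed over its rear edge, and I handed the job in at about 33 s (no verdict was returned).

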